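# Set the thumbscrew of the etching-plate clamp

## Task

One of the two bench clamps has a copper etching plate lying under its bar. Turn that clamp's thumbscrew clockwise, seen from above, until it bottoms, then back it off an eighth of a turn (45 degrees) so that the plate is kept in place without being bent, and let go. Leave the thumbscrew of the other, empty clamp alone.

Things in the scene. Friction and masses are not known exactly. Their poses are not given: they have to be found in the camera images.
- plate_clamp: Clamp with the copper plate (110 x 84 x 2 mm), fixed to the table. Aluminium base 120 (x) x 130 (y) x 12 mm; a dark steel bar, 26 wide and 130 long, runs along y across its middle, top 50 mm above the table; bolt heads 4 mm high on the bar at y = +-52. The upright thumbscrew is at mid-bar. Origin: under the screw's axis, at table height. Yaw within 29 degrees. The other clamp has no plate.
- clamp_screw_grip (a point): Point on the thumbscrew's upright axis at the height to grip, 82 mm above the table. The head is a flat upright steel tab 42 mm long, 10 thick, 34 high, from 60 to 94 mm above the table, over a round collar of 24 mm diameter (top 58 mm above the table). The point turns with the screw: y along the tab's length, x across its thickness, z up.
- clamp_screw (a joint): Turn of that thumbscrew, rad. 0 = bottomed on a hard stop, the tab then in line with the bar (clamp's y axis); grows as it is backed off, anticlockwise from above. Starts 1.1 to 1.45 (63 to 83 degrees) short of bottoming. Light friction of about 0.1 N m; stays where left; does not visibly rise or sink.
- spare_screw_tab (a point): Point on one end of the tab of the empty clamp's thumbscrew (an identical screw), 21 mm from that screw's axis and 82 mm above the table. Not to be moved.
Things that resemble listed ones, but are neither listed nor needed, are in the scene too. What is shaped like the plate_clamp but blue or yellow is not meant.

How it is judged:
By the outcome, as a careful person would: the job done as asked, in the order asked, and still so for the second after the job is handed in, with the robot touching nothing.
It also fails if it takes over 37 s, if anything falls off the work surface, if the arm or the gripper's body presses on something with over 40 N, if the wrist force passes 120 N, or if a joint passes its speed limit or range.

## Robot

A 6-joint arm with a two-finger parallel gripper is mounted at the origin on the work surface. World frame = base frame: x ahead of the robot, y to its left, z up, the work surface at z = 0. Lengths are in m, angles in degrees, forces in N, time in s.
With the tool pointing down it reaches from about 0.4 to 0.825 m from the base axis. Payload 7 kg.
Tool frame: the origin (TCP) lies at the very end of the fingers, on their centre line; the grasp point (between the pads) lies 19 mm behind it; z points along the fingers, y is the line along which they close (so a half turn about z gives the same grasp; the last joint's range is limited). The gripper opens to 88 mm and grips with 3 to 60 N. Pads are 19 mm wide; open, the fingers measure 130 mm over their backs; the gripper's body (78 mm by 193 mm) begins 47 mm behind the grasp point.
Start: joints at [16.507, 20.546, 0.682, 0, -70.136, -16.507], TCP at [0.675, -0, 0.197] pointing down, gripper open.
Joint ranges: [-176.03, 176.03], [-82.01, 121.73], [-58.28, 71.71], [-173.87, 95.51], [-174.79, -0.11], [-173.66, 173.66]. Speed limits (degrees/s): [136.94, 136.94, 172.46, 180, 180, 180].

## Interface

Orientations are given as [roll, pitch, yaw] about the fixed x, y, z axes, in that order (R = Rz(yaw) Ry(pitch) Rx(roll)).
In Python, from plant import ctrl gives the robot as it stands.
- The arm moves only by the tool carry_out, never from a script. Its argument "deltas" is a list that holds one entry, the list of rows, each a list of 5 numbers: the shift along the tool's x, y, z scaled (see below), then the turn about the tool's z scaled (see below), then the opening, from -1 (shut) to 1 (fully open). A call has 1 to 5 rows; each row is the pose to reach, as a shift and turn from the pose commanded when the call began, along the tool's axes at that moment, turning the shorter way round; what a row does not reach only later rows make up. The controller multiplies each number of a shift by 20 cm and each number of a turn by 2 pi rad. A row lasts 1/10 s, in which the tool goes at most 50 mm and 8.59 degrees, less where a joint would pass 70% of its speed; a pose out of reach is approached as far as the arm can. A call with a number of a shift or a turn outside -1 to 1 is refused whole. A call with a gripper value outside its range is refused whole. The fingers move at their own pace and stop on an object; the grip force is fixed at half the most. Time passes only in rows, so rows that repeat a pose let the fingers close. It gives the time, the measured TCP pose, the force, the opening and the grip force at its end, in the units of the state.
- ctrl.get_obs(): the state, without advancing time (a new reading comes with each control period).
- ctrl.snapshot(name): name is "scene" or "side" or "wrist"; returns a dict with "color" (384x512x3 uint8, red, green, blue), "camera_matrix" (3x3 intrinsics, pixels), "k1" (the pictures are not rectified: a ray, as slopes to the right and down, at radius r is drawn at 1 + k1 r^2 times it, then the intrinsics apply), "R" (3x3) and "t" (3): a world point X has camera coordinates R X + t. Camera axes: x right, y down, z forward; pixel columns grow to the right and rows downward; lengths in m; the calibration is good to about 2 mm. A picture is of the moment at which its call begins. There is no depth.
- ctrl.close_job(): hands the job in; it is judged then, once.
Trained networks look in a picture, given as the dict that the camera call returned (one of the last four; its "shot" number tells which), for a name from the list of things; names that differ only in an ending like _2 or _b are one class to them, and where a whole thing is asked for, a point or a joint stands for the part that bears it (a point fixed in the world has none). Each returns a list of dicts, best first, with "p" (0 to 1); they miss things now and then, are a little off and sometimes report something else, mostly with a low value. They report only what shows in the picture. A call takes as long as a camera call. They do not tell look-alikes from the thing itself.
- ctrl.search_frame(picture, name): "centre" ([column, row] in pixels, amid what is visible of it).
- ctrl.silhouettes(picture, name): "mask" (384x512 bool, what is visible of it) and "centre" ([column, row] in pixels, amid what is visible of it).
- ctrl.spot_point(picture, name): "centre" ([column, row] in pixels: a listed point, or the origin of a listed thing).
The state is a dict: "clock": time; "joint_pos": joint angles; "qvel": joint speeds; "tau": joint torques, N m; "tool_pos": TCP position; "orientation": TCP orientation; "force": force on the tool from outside, world axes, zero at the start; "moment": the same for the moment, N m; "opening": finger opening in m; "gripper_force": force on a finger pad.
Only numpy, scipy, OpenCV 4.12 (cv2) and the standard library are available. Lean on these libraries where they do the work, as an engineer would, in place of code of your own. Each camera call takes 0.05 s, during which the arm holds its last target. There are 200 camera calls.

## Working session

There is one attempt and no reset: what is moved stays moved. The work goes in short steps, Python scripts to look and compute and a tool call to move; the robot and the scene stay as the last step left them, time stands still between calls to the robot, and variables do not carry over. Pictures are saved under pics/ and viewed, at most 10 in all, crops included, and the job is handed in when it is done.

Besides the shell and the picture viewer there is one more tool, called after ">>>" as a command line: name --argument value ..., lists and objects as JSON in quotes. carry_out: Moves the arm, as the interface text tells. Its arguments: {"type":"object","properties":{"deltas":{"type":"array"}},"required":["deltas"]}

```bash
mkdir -p pics; cat > h.py <<'E'
import numpy as np,cv2
from plant import ctrl
def ray(s,px):
    K=s["camera_matrix"];d=(np.array(px)-[K[0,2],K[1,2]])/[K[0,0],K[1,1]]
    u=d.copy()
    for _ in range(30): u=d/(1+s["k1"]*(u@u))
    R=np.array(s["R"]);return -R.T@s["t"],R.T@np.array([u[0],u[1],1])
def atz(s,px,z):
    o,d=ray(s,px);return o+d*(z-o[2])/d[2]
def proj(s,X):
    c=np.array(s["R"])@X+s["t"];u=c[:2]/c[2];u=u*(1+s["k1"]*(u@u));K=s["camera_matrix"]
    return u*[K[0,0],K[1,1]]+[K[0,2],K[1,2]]
def tri(a,pa,b,pb):
    A=0;B=0
    for s,p in((a,pa),(b,pb)):
        o,d=ray(s,p);d=d/np.linalg.norm(d);P=np.eye(3)-np.outer(d,d);A=A+P;B=B+P@o
    return np.linalg.solve(A,B)
E
python3 - <<'E'
from h import *
np.set_printoptions(precision=3,suppress=True)
S={}
for n in("scene","side"):
    s=S[n]=ctrl.snapshot(n)
    cv2.imwrite(f"pics/{n}0.png",s["color"][:,:,::-1])
    for k,z in(("plate_clamp",0),("clamp_screw_grip",.082),("spare_screw_tab",.082)):
        for r in ctrl.spot_point(s,k)[:5]: print(n,k,round(r["p"],2),np.array(r["centre"]),atz(s,r["centre"],z))
print(ctrl.get_obs())
E
```

```text
scene plate_clamp 0.77 [232.8 177.9] [ 0.346 -0.152  0.   ]
scene plate_clamp 0.75 [364.1 240.8] [0.384 0.209 0.   ]
scene plate_clamp 0.61 [186.5 220.3] [ 0.529 -0.16   0.   ]
scene clamp_screw_grip 0.9 [369.7 210.5] [0.377 0.204 0.082]
scene spare_screw_tab 0.53 [318.1 260. ] [0.555 0.168 0.082]
side plate_clamp 0.9 [308.7 150.3] [ 0.3   -0.367  0.   ]
side plate_clamp 0.77 [275.  282.5] [0.38  0.202 0.   ]
side plate_clamp 0.68 [296.2 187.9] [ 0.338 -0.163  0.   ]
side plate_clamp 0.66 [232.6 182.1] [ 0.534 -0.169  0.   ]
side clamp_screw_grip 0.51 [277.  262.9] [0.378 0.209 0.082]
side clamp_screw_grip 0.49 [232.8 163.7] [ 0.53  -0.155  0.082]
side clamp_screw_grip 0.44 [312.9 135.4] [ 0.294 -0.335  0.082]
side spare_screw_tab 0.63 [205.  240.1] [0.556 0.156 0.082]
side spare_screw_tab 0.61 [233.5 162.7] [ 0.529 -0.16   0.082]
{'clock': 0.4, 'joint_pos': array([ 16.507,  20.555,   0.675,  -0.004, -70.134, -16.506]), 'qvel': array([ 0.045, -0.08 ,  0.124,  0.003, -0.019,  0.032]), 'tau': array([  0.001, -58.167,  29.292,   6.993,   0.011,  -0.   ]), 'tool_pos': array([ 0.675, -0.   ,  0.197]), 'orientation': array([179.986,  -0.   , -90.001]), 'force': array([ 0.912, -0.192,  0.032]), 'moment': array([ 0.013,  0.066, -0.018]), 'gripper_force': 0.0, 'opening': 0.08761892208878709}
```

View pics/scene0.png

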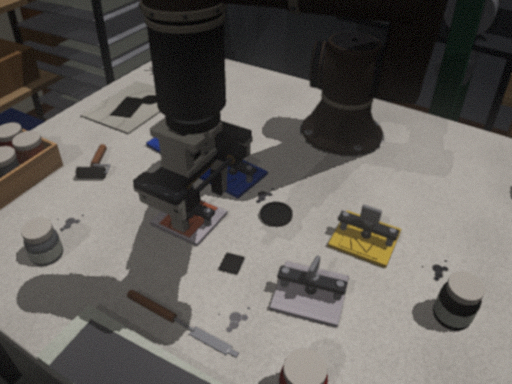

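View pics/side0.png

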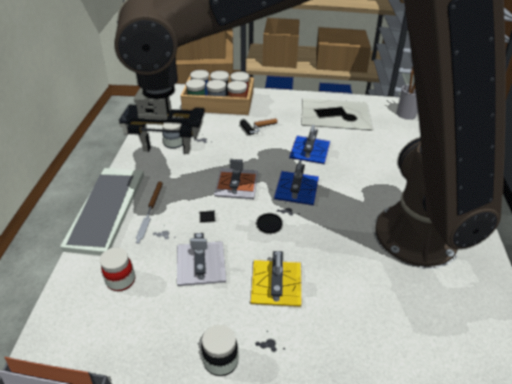

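The copper plate is in the clamp near (0.53, -0.16), at scene (190,215) and side (236,183). The empty grey clamp is near (0.55, 0.16), at scene (312,285) and side (200,260). The blue and yellow ones are decoys. I'll move above the copper one for a wrist view.

>>> carry_out --deltas '[[[0.8, 0.6, -0.3, 0, 1], [0.8, 0.6, -0.3, 0, 1], [0.8, 0.6, -0.3, 0, 1], [0.8, 0.6, -0.3, 0, 1], [0.8, 0.6, -0.3, 0, 1]]]'

```text
clock: 0.9
tool_pos: [0.5531, -0.1631, 0.2603]
orientation: [-179.8, -0.0, -90.1]
force: [0.2, 0.1, 1.1]
opening: 0.0872
gripper_force: 0.0
```

```bash
cat > look.py <<'E'
from h import *
import sys
np.set_printoptions(precision=4,suppress=True)
for n in sys.argv[2:]:
    s=ctrl.snapshot(n)
    cv2.imwrite(f"pics/{n}{sys.argv[1]}.png",s["color"][:,:,::-1])
    np.save(f"pics/{n}{sys.argv[1]}.npy",s,allow_pickle=True)
    for k,z in(("plate_clamp",0),("clamp_screw_grip",.082),("spare_screw_tab",.082)):
        for r in ctrl.spot_point(s,k)[:4]: print(n,k,round(r["p"],2),np.array(r["centre"]),atz(s,r["centre"],z))
    print("cam",-np.array(s["R"]).T@s["t"])
o=ctrl.get_obs();print({k:o[k] for k in("clock","tool_pos","orientation","force","opening","joint_pos")})
E
python3 look.py 1 wrist scene side
```

```text
wrist plate_clamp 0.82 [399.3 167.7] [ 0.3331 -0.1558  0.    ]
wrist plate_clamp 0.7 [276.4 164.2] [ 0.5234 -0.1607  0.    ]
wrist plate_clamp 0.64 [434.9  23.7] [ 0.2984 -0.3648  0.    ]
wrist clamp_screw_grip 0.85 [473.2   6.3] [ 0.2974 -0.3635  0.082 ]
wrist clamp_screw_grip 0.84 [425.1 175.4] [ 0.3377 -0.1597  0.082 ]
wrist clamp_screw_grip 0.82 [281.5 178. ] [ 0.5221 -0.1561  0.082 ]
cam [ 0.5521 -0.2302  0.4476]
scene plate_clamp 0.85 [235.4 177.8] [ 0.3422 -0.1468  0.    ]
scene plate_clamp 0.75 [188.1 219.5] [ 0.5255 -0.158  -0.    ]
scene plate_clamp 0.6 [362.8 240.5] [0.3842 0.2063 0.    ]
scene plate_clamp 0.59 [177.7 147.5] [ 0.3111 -0.353   0.    ]
scene clamp_screw_grip 0.96 [368.8 209.7] [0.3755 0.202  0.082 ]
scene clamp_screw_grip 0.81 [228.6 148.8] [ 0.342  -0.1648  0.082 ]
scene clamp_screw_grip 0.65 [172.4 119.7] [ 0.3058 -0.3654  0.082 ]
scene clamp_screw_grip 0.53 [184.6 189.9] [ 0.5207 -0.1627  0.082 ]
scene spare_screw_tab 0.52 [319.  258.3] [0.5506 0.1674 0.082 ]
cam [1.104  0.3448 0.7228]
side plate_clamp 0.91 [275.  282.1] [0.3799 0.201  0.    ]
side plate_clamp 0.88 [310.7 150.6] [ 0.2932 -0.3663  0.    ]
side plate_clamp 0.84 [297.1 187.6] [ 0.335  -0.1651  0.    ]
side plate_clamp 0.68 [234.7 182.2] [ 0.5278 -0.1695  0.    ]
side clamp_screw_grip 0.62 [313.1 134.9] [ 0.293  -0.3383  0.082 ]
side clamp_screw_grip 0.61 [278.6 262.3] [0.3749 0.2066 0.082 ]
side clamp_screw_grip 0.5 [234.4 166.6] [ 0.5237 -0.1419  0.082 ]
side clamp_screw_grip 0.44 [299.6 165.1] [ 0.3339 -0.1709  0.082 ]
side spare_screw_tab 0.75 [206.8 238.3] [0.5531 0.1499 0.082 ]
cam [0.3765 0.8737 0.867 ]
{'clock': 1.5, 'tool_pos': array([ 0.5552, -0.1596,  0.2569]), 'orientation': array([179.9566,  -0.0033, -89.9564]), 'force': array([ 0.6215, -0.233 ,  0.2806]), 'opening': 0.08773792113070535, 'joint_pos': array([  3.3584,   9.5302,  -6.488 ,   0.0008, -74.0253,  -3.315 ])}
```

View pics/wrist1.png

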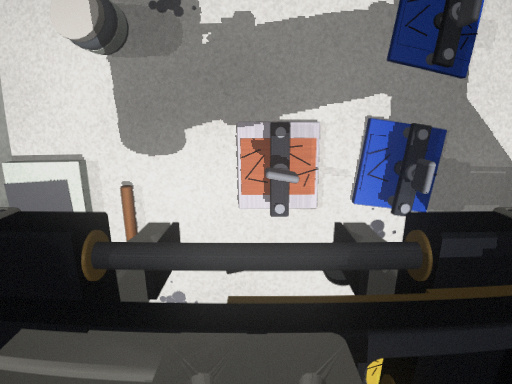

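The copper clamp is at pixel (280,170). Its bar runs nearly vertically, with bolts at about (280,131) and (280,210), and the tab lies from (265,174) to (299,180). I'll zoom in on a crop.

```bash
python3 - <<'E'
from h import *
s=np.load("pics/wrist1.npy",allow_pickle=True).item()
c=s["color"][115:225,225:335,::-1]
cv2.imwrite("pics/crop1.png",cv2.resize(c,None,fx=5,fy=5,interpolation=cv2.INTER_CUBIC))
a=atz(s,(280,131),.054);b=atz(s,(280,210),.054);print(a,b,(a+b)/2,np.linalg.norm(a-b))
E
```

```text
[ 0.52277426 -0.2126106   0.054     ] [ 0.5210202  -0.10528177  0.054     ] [ 0.52189723 -0.15894618  0.054     ] 0.10734315498791713
```

View pics/crop1.png

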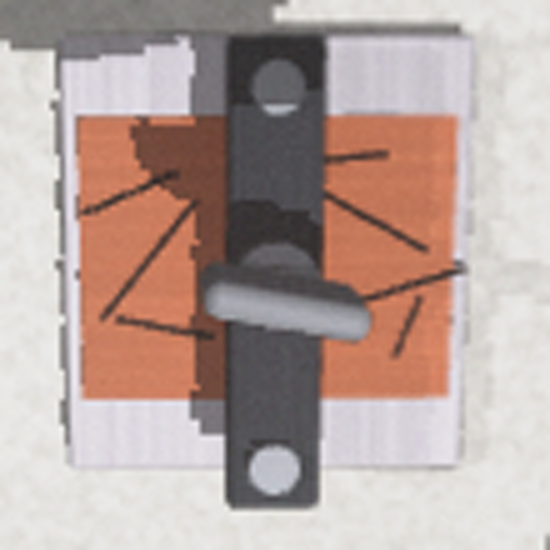

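```bash
python3 - <<'E'
from h import *
s=np.load("pics/wrist1.npy",allow_pickle=True).item()
f=lambda x,y,z: atz(s,((x+.5)/5-.5+225,(y+.5)/5-.5+115),z)
def rep(n,a,b):
    d=b-a;print(n,(a+b)/2,np.linalg.norm(d),np.degrees(np.arctan2(d[1],d[0])))
rep("bolts",f(279,87,.054),f(274,470,.054))
rep("bar",f(276,40,.05),f(271.5,507,.05))
rep("barL",f(227,40,.05),f(225,505,.05))
rep("barR",f(326,40,.05),f(319,505,.05))
rep("plateTop",f(77,116,.014),f(460,116,.014));rep("plateBot",f(83,398,.014),f(449,398,.014))
rep("base R",f(474,38,.012),f(463,466,.012));rep("base L",f(62,37,.012),f(70,467,.012))
rep("tab",f(206,297,.094),f(371,322,.094))
E
```

```text
bolts [ 0.52206084 -0.15931992  0.054     ] 0.10401951227010908 90.1925715782419
bar [ 0.52249219 -0.15920935  0.05      ] 0.12806163663848452 90.35869659522655
barL [ 0.53541759 -0.15951902  0.05      ] 0.12744111542722805 90.22627726545029
barR [ 0.50929314 -0.15949713  0.05      ] 0.1275212232291577 90.49405140294655
plateTop [ 0.5219997  -0.20129091  0.014     ] 0.1102594436389053 -179.9995080191326
plateBot [ 0.52151689 -0.11746385  0.014     ] 0.11018453495685367 179.90808037899566
base R [ 0.46202907 -0.15931912  0.012     ] 0.12801644549485725 91.18327155033475
base L [ 0.58112294 -0.15939362  0.012     ] 0.12829639787916627 90.0803918044685
tab [ 0.52206794 -0.16033993  0.094     ] 0.040477780690000534 171.20794604855365
```

>>> carry_out --deltas '[[[0, 0.165, 0.2, -0.113, 1], [0, 0.165, 0.2, -0.113, 1], [0, 0.165, 0.2, -0.113, 1], [0, 0.165, 0.2, -0.113, 1], [0, 0.165, 0.2, -0.113, 1]]]'

```text
clock: 2.0
tool_pos: [0.522, -0.1598, 0.2173]
orientation: [180.0, 0.0, -49.0]
force: [-0.7, 0.1, 0.1]
opening: 0.0879
gripper_force: 0.0
```

>>> carry_out --deltas '[[[0, 0, 0.1, -0.1125, 1], [0, 0, 0.1, -0.1125, 1], [0, 0, 0.1, -0.1125, 1], [0, 0, 0.1, -0.1125, 1], [0, 0, 0.1, -0.1125, 1]]]'

```text
clock: 2.5
tool_pos: [0.5221, -0.1599, 0.1972]
orientation: [180.0, 0.0, -8.5]
force: [0.3, 0.6, -0.1]
opening: 0.088
gripper_force: 0.0
```

```bash
python3 look.py 2 wrist
```

```text
wrist plate_clamp 0.85 [255.9 169.1] [ 0.5223 -0.1597  0.    ]
wrist plate_clamp 0.79 [275.2 292.1] [ 0.3373 -0.1608 -0.    ]
wrist clamp_screw_grip 0.69 [257.1 183.9] [ 0.5208 -0.1608  0.082 ]
cam [ 0.5882 -0.1699  0.3845]
{'clock': 2.7, 'tool_pos': array([ 0.522 , -0.1599,  0.1973]), 'orientation': array([179.9995,   0.0062,  -8.9966]), 'force': array([-0.8477, -0.6355, -0.6699]), 'opening': 0.08739976938994824, 'joint_pos': array([  3.5365,   8.4176, -15.6912,  -0.0009, -65.8974,  77.4673])}
```

View pics/wrist2.png

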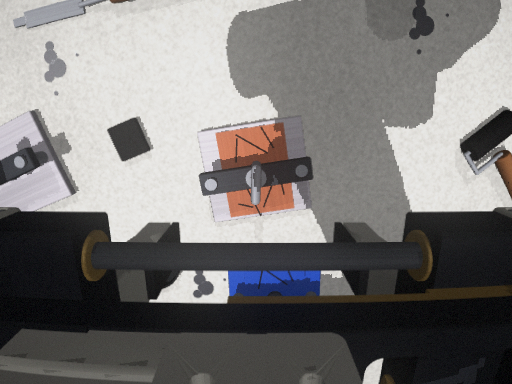

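The tab is at (256,184), upright and centred between the fingers. Now down and grip.

>>> carry_out --deltas '[[[0, 0, 0.2, 0, 1], [0, 0, 0.4, 0, 1], [0, 0, 0.58, 0, 1], [0, 0, 0.665, 0, 1], [0, 0, 0.665, 0, 1]]]'

```text
clock: 3.2
tool_pos: [0.5199, -0.16, 0.0617]
orientation: [180.0, 0.3, -9.0]
force: [-0.6, 0.3, 0.3]
opening: 0.0871
gripper_force: 0.0
```

>>> carry_out --deltas '[[[0, 0, 0, 0, -1], [0, 0, 0, 0, -1], [0, 0, 0, 0, -1], [0, 0, 0, 0, -1], [0, 0, 0, 0, -1]]]'

```text
clock: 3.7
tool_pos: [0.5223, -0.16, 0.065]
orientation: [-180.0, -0.1, -8.8]
force: [0.7, -0.3, -0.1]
opening: 0.053
gripper_force: 0.0
```

>>> carry_out --deltas '[[[0, 0, 0, 0, -1], [0, 0, 0, 0, -1], [0, 0, 0, 0, -1], [0, 0, 0, 0, -1], [0, 0, 0, 0, -1]]]'

```text
clock: 4.2
tool_pos: [0.522, -0.16, 0.0643]
orientation: [180.0, 0.0, -8.8]
force: [-0.2, -0.2, 0.1]
opening: 0.0131
gripper_force: 0.0
```

```bash
python3 -c "
from plant import ctrl;o=ctrl.get_obs()
for k in('tool_pos','orientation','force','moment','opening','gripper_force','joint_pos','tau'):print(k,o[k])"
```

```text
tool_pos [ 0.5219664  -0.16002212  0.06431288]
orientation [ 1.79998472e+02  5.49422231e-03 -8.82105546e+00]
force [-0.21113422 -0.24494355  0.07283705]
moment [-0.13662706  0.04967921 -0.02690646]
opening 0.01313285805888403
gripper_force 0.0
joint_pos [ 3.52391060e+00  1.57379394e+01 -2.56143698e+01  4.23166246e-04
 -4.86533845e+01  7.76547545e+01]
tau [ 2.43924951e-03 -4.58480823e+01  2.34844762e+01  5.50978079e+00
  8.36988282e-02 -3.23984077e-04]
```

Nearly closed; two more rows to grip.

>>> carry_out --deltas '[[[0, 0, 0, 0, -1], [0, 0, 0, 0, -1], [0, 0, 0, 0, -1]]]'

```text
clock: 4.5
tool_pos: [0.5227, -0.1602, 0.0651]
orientation: [180.0, -0.1, -8.8]
force: [-0.6, 0.3, 5.3]
opening: 0.0005
gripper_force: 2.5
```

>>> carry_out --deltas '[[[0, 0, 0, 0.02, -1], [0, 0, 0, 0.04, -1], [0, 0, 0, 0.06, -1], [0, 0, 0, 0.08, -1], [0, 0, 0, 0.1, -1]]]'

```text
clock: 5.0
tool_pos: [0.5227, -0.1602, 0.0651]
orientation: [-180.0, -0.1, -45.1]
force: [-0.7, -1.1, 4.1]
opening: 0.0007
gripper_force: 2.5
```

```bash
cat > st.py <<'E'
from plant import ctrl;o=ctrl.get_obs()
for k in('clock','tool_pos','orientation','force','moment','opening','gripper_force'):print(k,o[k].round(4) if hasattr(o[k],'round') else o[k])
E
python3 st.py
```

```text
clock 5.0
tool_pos [ 0.5227 -0.1602  0.0651]
orientation [-1.799614e+02 -7.550000e-02 -4.509210e+01]
force [-0.7067 -1.108   4.082 ]
moment [-0.1874  0.1097  0.0566]
opening 0.0007433084730529021
gripper_force 2.5499314972876164
```

```bash
python3 - <<'E'
from h import *
a=ctrl.snapshot("scene");b=ctrl.snapshot("side")
c=lambda s,x,y:cv2.resize(s["color"][y:y+100,x:x+100,::-1],(400,400),interpolation=cv2.INTER_CUBIC)
w=ctrl.snapshot("wrist")["color"][120:240,190:340,::-1]
def ctr(s):
    p=proj(s,np.array([.522,-.16,.08])).astype(int)-50;return p
pa=ctr(a);pb=ctr(b)
cv2.imwrite("pics/grip3.png",np.hstack([c(a,*np.maximum(pa,0)),c(b,*np.maximum(pb,0))]))
cv2.imwrite("pics/w3.png",cv2.resize(w,None,fx=4,fy=4))
E
```

```text
(no output)
```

View pics/grip3.png

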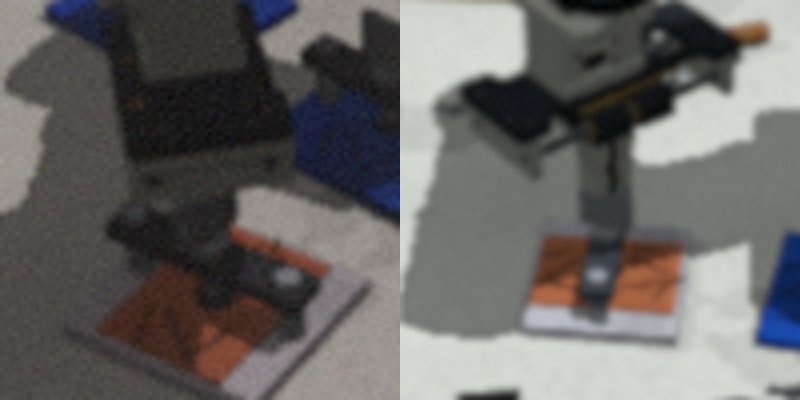

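The grasp isn't clear from here (tool above the bar at left (210,270), right (600,200)). Wrist crop next.

View pics/w3.png

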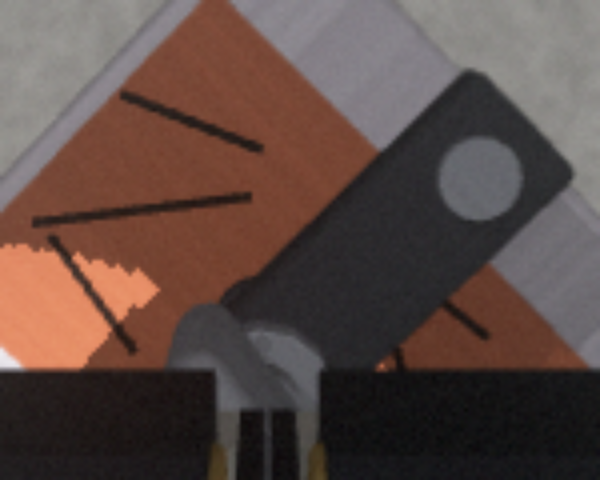

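```bash
python3 - <<'E'
from h import *
np.set_printoptions(precision=3,suppress=True)
s=ctrl.snapshot("wrist");P=lambda *X:(proj(s,np.array(X))-[190,120])*4
C=np.array([.522,-.1597])
print("cam",-np.array(s["R"]).T@s["t"],s["camera_matrix"][0,0],s["k1"])
print("bolt",P(C[0],C[1]-.052,.054),P(C[0],C[1]+.052,.054))
print("bar corners",P(C[0]+.013,C[1]-.065,.05),P(C[0]-.013,C[1]-.065,.05))
for z in(.06,.094):
  for a in(171.2,-8.8,135,-45): 
    e=C+.021*np.array([np.cos(np.radians(a)),np.sin(np.radians(a))]);print(z,a,P(*e,z))
print("tcp",P(*ctrl.get_obs()["tool_pos"]),"pad",P(*(ctrl.get_obs()["tool_pos"]+[0,0,.019])),"collar",P(*C,.058))
E
python3 st.py
```

```text
cam [ 0.57  -0.208  0.252] 298.22297353421965 -0.08071003132852936
bolt [483.39  178.517] [ 64.171 574.333]
bar corners [483.936  66.427] [585.45  175.549]
0.06 171.2 [335.155 489.252]
0.06 -8.8 [190.119 300.915]
0.06 135 [263.962 510.505]
0.06 -45 [264.492 277.48 ]
0.094 171.2 [348.018 583.024]
0.094 -8.8 [175.152 363.043]
0.094 135 [263.626 607.568]
0.094 -45 [264.234 335.354]
tcp [263.277 402.348] pad [263.022 444.736] collar [264.233 393.359]
clock 5.2
tool_pos [ 0.5227 -0.1602  0.0651]
orientation [-1.799568e+02 -7.660000e-02 -4.481480e+01]
force [-0.1655  0.4034  5.3728]
moment [-0.1464  0.1988 -0.0268]
opening 0.000551146573348841
gripper_force 2.5382864892526413
```

>>> carry_out --deltas '[[[0, 0, 0, 0, 0], [0, 0, 0, 0, 0], [0, 0, 0, 0, 0], [0, 0, 0, 0, 0], [0, 0, 0, 0, 0]]]'

```text
clock: 5.7
tool_pos: [0.5217, -0.1599, 0.064]
orientation: [180.0, 0.0, -44.8]
force: [0.4, -0.5, 0.1]
opening: 0.0351
gripper_force: 0.0
```

```bash
python3 st.py; python3 - <<'E'
from h import *
w=ctrl.snapshot("wrist");b=ctrl.snapshot("side");a=ctrl.snapshot("scene")
p=proj(b,np.array([.522,-.16,.08])).astype(int)-45;q=proj(a,np.array([.522,-.16,.08])).astype(int)-45
c=lambda i,n:cv2.resize(i,(n,n),interpolation=cv2.INTER_CUBIC)[:,:,::-1]
i1=cv2.resize(w["color"][130:280,190:340],(400,400),interpolation=cv2.INTER_CUBIC)[:,:,::-1]
i2=c(b["color"][p[1]:p[1]+90,p[0]:p[0]+90],400)
cv2.imwrite("pics/open4.png",np.hstack([i1,i2]))
E
```

```text
clock 5.7
tool_pos [ 0.5217 -0.1599  0.064 ]
orientation [ 1.799985e+02  2.760000e-02 -4.483590e+01]
force [ 0.3847 -0.4831  0.1048]
moment [ 0.0031  0.0339 -0.0072]
opening 0.03511787777888176
gripper_force 0.0
```

View pics/open4.png

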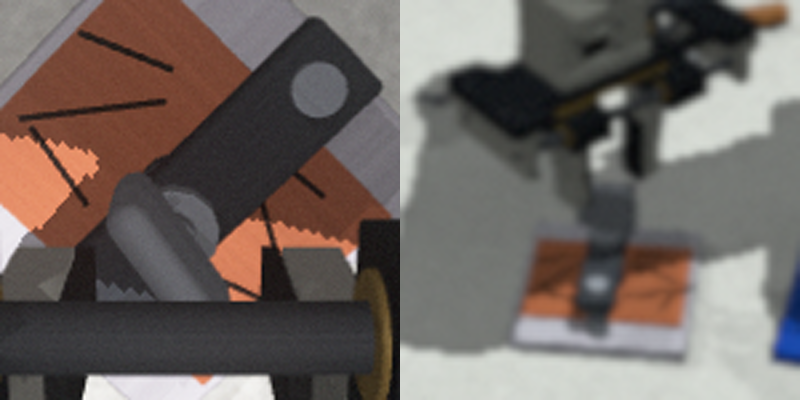

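The fingertips look to be at about z≈0.094, so above the tab rather than around it: the wrist picture puts the tips at row 245, inner edges at columns 95 and 265, which gives a depth of about 0.157. That is roughly 30 mm higher than the reported TCP. The tab itself hasn't moved. I'll realign and lower in small steps, watching the force.

>>> carry_out --deltas '[[[0, 0, 0, -0.02, 0.2], [0, 0, 0, -0.04, 0.2], [0, 0, 0, -0.06, 0.2], [0, 0, 0, -0.08, 0.2], [0, 0, 0, -0.1, 0.2]]]'

```text
clock: 6.35
tool_pos: [0.5219, -0.1599, 0.0641]
orientation: [-180.0, 0.0, -8.5]
force: [0.2, 0.1, 0.1]
opening: 0.0524
gripper_force: 0.0
```

>>> carry_out --deltas '[[[0, 0, 0.01, 0, 0.2], [0, 0, 0.02, 0, 0.2], [0, 0, 0.03, 0, 0.2], [0, 0, 0.03, 0, 0.2]]]'

```text
clock: 6.75
tool_pos: [0.5217, -0.16, 0.0579]
orientation: [180.0, 0.0, -8.9]
force: [0.2, -0.1, 0.0]
opening: 0.0524
gripper_force: 0.0
```

```bash
python3 st.py; python3 - <<'E'
from h import *
np.set_printoptions(precision=1,suppress=True)
w=ctrl.snapshot("wrist");o=ctrl.get_obs();t=o["tool_pos"];y=np.radians(o["orientation"][2])
X=np.array([np.cos(y),np.sin(y),0]);Y=np.array([np.sin(y),-np.cos(y),0])
# predicted fingertip inner corners on the camera side, for tips dz above reported TCP
for dz in(0,.01,.02,.03):
    print(dz,[proj(w,t+sx*X*.0095+sy*Y*o["opening"]/2+[0,0,dz]) for sx in(-1,1) for sy in(-1,1)])
cv2.imwrite("pics/w5.png",cv2.resize(w["color"][130:290,130:390,::-1],None,fx=3,fy=3,interpolation=cv2.INTER_CUBIC))
E
```

```text
clock 6.75
tool_pos [ 0.5217 -0.16    0.0579]
orientation [ 1.799949e+02  4.480000e-02 -8.923500e+00]
force [ 0.1625 -0.0515  0.0451]
moment [-0.1503  0.0181 -0.001 ]
opening 0.05240326566467944
gripper_force 0.0
0 [array([216.7, 233.5]), array([295. , 233.4]), array([215.7, 206.5]), array([296. , 206.5])]
0.01 [array([214.8, 239.4]), array([297. , 239.4]), array([213.6, 211.2]), array([298.1, 211.2])]
0.02 [array([212.6, 246. ]), array([299.1, 245.9]), array([211.3, 216.4]), array([300.4, 216.4])]
0.03 [array([210.2, 253.2]), array([301.5, 253.2]), array([208.7, 222.2]), array([302.9, 222.2])]
```

View pics/w5.png

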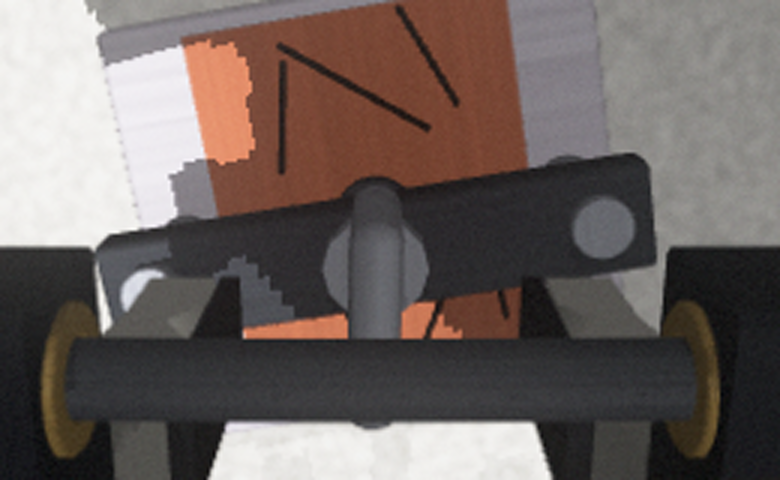

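The fingertip corners at image (210,223) and (304,223) fit tips 30 mm above the reported TCP. I'll lower another 24 mm so the real tip is at about 0.064, then close.

>>> carry_out --deltas '[[[0, 0, 0.04, 0, 0.2], [0, 0, 0.08, 0, 0.2], [0, 0, 0.1, 0, 0.2], [0, 0, 0.12, 0, 0.2], [0, 0, 0.12, 0, 0.2]]]'

```text
clock: 7.3
tool_pos: [0.5215, -0.16, 0.0336]
orientation: [180.0, 0.1, -8.8]
force: [-0.6, 0.1, -0.8]
opening: 0.0527
gripper_force: 0.0
```

>>> carry_out --deltas '[[[0, 0, 0, 0, -1], [0, 0, 0, 0, -1], [0, 0, 0, 0, -1], [0, 0, 0, 0, -1], [0, 0, 0, 0, -1]]]'

```text
clock: 7.8
tool_pos: [0.522, -0.16, 0.0345]
orientation: [-180.0, -0.0, -8.8]
force: [0.4, 0.7, 0.6]
opening: 0.0183
gripper_force: 0.0
```

>>> carry_out --deltas '[[[0, 0, 0, 0, -1], [0, 0, 0, 0, -1], [0, 0, 0, 0, -1]]]'

```text
clock: 8.1
tool_pos: [0.5222, -0.159, 0.0345]
orientation: [-179.9, -0.0, -8.8]
force: [-0.7, 6.8, 2.7]
opening: 0.0102
gripper_force: 33.5
```

```bash
python3 st.py
```

```text
clock 8.1
tool_pos [ 0.5222 -0.159   0.0345]
orientation [-1.799291e+02 -2.470000e-02 -8.832500e+00]
force [-0.6688  6.7735  2.6744]
moment [ 2.3166  0.3449 -0.0049]
opening 0.010203853872156367
gripper_force 33.50323509424925
```

Gripped: opening 10.2 mm, 33 N. I'll correct the axis offset by 1 mm and turn clockwise.

>>> carry_out --deltas '[[[0, -0.006, 0, 0.02, -1], [0, -0.006, 0, 0.04, -1], [0, -0.006, 0, 0.06, -1], [0, -0.006, 0, 0.08, -1], [0, -0.006, 0, 0.1, -1]]]'

```text
clock: 8.6
tool_pos: [0.5223, -0.1587, 0.0345]
orientation: [-180.0, -0.0, -45.1]
force: [-0.2, 1.0, 1.0]
opening: 0.0099
gripper_force: 33.5
```

```bash
python3 st.py
```

```text
clock 8.6
tool_pos [ 0.5223 -0.1587  0.0345]
orientation [-1.799923e+02 -5.900000e-03 -4.510040e+01]
force [-0.1624  0.9692  0.9641]
moment [0.2257 0.0896 0.1184]
opening 0.009884193942048822
gripper_force 33.52695118635893
```

Turning well, with moment 0.12 N m as expected from the friction. On to about 8° short of the stop.

>>> carry_out --deltas '[[[0, 0, 0, 0.02, -1], [0, 0, 0, 0.04, -1], [0, 0, 0, 0.06, -1], [0, 0, 0, 0.08, -1], [0, 0, 0, 0.1, -1]]]'

```text
clock: 9.1
tool_pos: [0.5225, -0.1586, 0.0345]
orientation: [-180.0, 0.0, -81.1]
force: [0.2, 1.2, -0.1]
opening: 0.0101
gripper_force: 33.5
```

```bash
python3 st.py
```

```text
clock 9.1
tool_pos [ 0.5225 -0.1586  0.0345]
orientation [-1.799678e+02  2.700000e-03 -8.109780e+01]
force [ 0.191   1.1787 -0.077 ]
moment [ 0.494  -0.1091  0.0947]
opening 0.0101201867690477
gripper_force 33.52505810558796
```

>>> carry_out --deltas '[[[0, 0, 0, 0.008, -1], [0, 0, 0, 0.014, -1], [0, 0, 0, 0.02, -1], [0, 0, 0, 0.024, -1], [0, 0, 0, 0.024, -1]]]'

```text
clock: 9.6
tool_pos: [0.5225, -0.1586, 0.0345]
orientation: [-180.0, 0.0, -89.5]
force: [0.5, 2.0, 1.3]
opening: 0.0098
gripper_force: 33.5
```

```bash
python3 st.py
```

```text
clock 9.6
tool_pos [ 0.5225 -0.1586  0.0345]
orientation [-1.79963e+02  1.02000e-02 -8.94770e+01]
force [0.478  1.9857 1.2855]
moment [ 0.7222 -0.3165 -0.0285]
opening 0.009815229887788667
gripper_force 33.5040632262826
```

>>> carry_out --deltas '[[[0, 0, 0, 0.003, -1], [0, 0, 0, 0.006, -1], [0, 0, 0, 0.006, -1]]]'

```text
clock: 9.9
tool_pos: [0.5225, -0.1587, 0.0345]
orientation: [-180.0, -0.0, -91.6]
force: [1.4, 3.3, 0.7]
opening: 0.0096
gripper_force: 34.1
```

```bash
python3 st.py
```

```text
clock 9.9
tool_pos [ 0.5225 -0.1587  0.0345]
orientation [-1.799735e+02 -3.100000e-03 -9.160840e+01]
force [1.3888 3.2523 0.6676]
moment [ 1.2239 -0.3425  0.7338]
opening 0.009579421288454824
gripper_force 34.08505417406559
```

>>> carry_out --deltas '[[[0, 0, 0, 0.004, -1], [0, 0, 0, 0.004, -1]]]'

```text
clock: 10.1
tool_pos: [0.5225, -0.1588, 0.0345]
orientation: [-180.0, -0.0, -93.1]
force: [0.5, 3.7, 0.4]
opening: 0.0107
gripper_force: 34.3
```

```bash
python3 st.py
```

```text
clock 10.1
tool_pos [ 0.5225 -0.1588  0.0345]
orientation [-1.799697e+02 -3.600000e-03 -9.309690e+01]
force [0.4509 3.6732 0.4374]
moment [ 1.1499 -0.5594  0.7674]
opening 0.010669474095488227
gripper_force 34.29784351631982
```

The moment saturates at 0.77 N m near yaw -90, in line with the bar, so it has bottomed and the pads are now slipping slightly. I'll release, square up at -89.8 and regrip for an exact back-off.

>>> carry_out --deltas '[[[0, 0, 0, 0, -0.6], [0, 0, 0, 0, -0.6], [0, 0, 0, -0.009, -0.6], [0, 0, 0, -0.009, -0.6]]]'

```text
clock: 10.5
tool_pos: [0.5215, -0.1591, 0.0341]
orientation: [179.9, -0.0, -89.8]
force: [-1.0, -0.4, 0.4]
opening: 0.0172
gripper_force: 0.0
```

>>> carry_out --deltas '[[[0, 0, 0, 0, -1], [0, 0, 0, 0, -1], [0, 0, 0, 0, -1], [0, 0, 0, 0, -1]]]'

```text
clock: 10.9
tool_pos: [0.5225, -0.159, 0.0344]
orientation: [-180.0, -0.0, -89.8]
force: [2.3, -2.8, -2.7]
opening: 0.0099
gripper_force: 36.8
```

```bash
python3 st.py
```

```text
clock 10.9
tool_pos [ 0.5225 -0.159   0.0344]
orientation [-1.799727e+02 -1.220000e-02 -8.983440e+01]
force [ 2.3045 -2.8016 -2.7408]
moment [-0.7392 -0.9931  0.0734]
opening 0.009886000709233301
gripper_force 36.7622622102499
```

>>> carry_out --deltas '[[[0, 0, 0, -0.02, -1], [0, 0, 0, -0.04, -1], [0, 0, 0, -0.06, -1], [0, 0, 0, -0.08, -1], [0, 0, 0, -0.1, -1]]]'

```text
clock: 11.4
tool_pos: [0.5225, -0.159, 0.0343]
orientation: [-180.0, -0.0, -53.6]
force: [2.3, -1.9, -2.2]
opening: 0.0096
gripper_force: 36.8
```

>>> carry_out --deltas '[[[0, 0, 0, -0.012, -1], [0, 0, 0, -0.02, -1], [0, 0, 0, -0.025, -1], [0, 0, 0, -0.025, -1], [0, 0, 0, -0.025, -1]]]'

```text
clock: 11.9
tool_pos: [0.5225, -0.159, 0.0344]
orientation: [-180.0, -0.0, -44.9]
force: [3.2, -2.7, -4.6]
opening: 0.0096
gripper_force: 36.8
```

```bash
python3 st.py
```

```text
clock 11.9
tool_pos [ 0.5225 -0.159   0.0344]
orientation [-1.799884e+02 -3.010000e-02 -4.487430e+01]
force [ 3.2002 -2.7009 -4.6397]
moment [-1.1499 -1.204   0.0981]
opening 0.009612807585490109
gripper_force 36.75907261669636
```

Yaw is now -44.8, 45° from bottom. Next I'll release with a partial opening, go straight up and look.

>>> carry_out --deltas '[[[0, 0, 0, 0, 0], [0, 0, 0, 0, 0], [0, 0, 0, 0, 0], [0, 0, 0, 0, 0], [0, 0, 0, 0, 0]]]'

```text
clock: 12.4
tool_pos: [0.522, -0.1587, 0.0343]
orientation: [180.0, 0.0, -44.8]
force: [0.6, 0.4, -0.7]
opening: 0.042
gripper_force: 0.0
```

>>> carry_out --deltas '[[[0, 0, -0.1, 0, 0], [0, 0, -0.25, 0, 0], [0, 0, -0.45, 0, 0], [0, 0, -0.65, 0, 0], [0, 0, -0.8, 0, 0]]]'

```text
clock: 12.9
tool_pos: [0.5226, -0.159, 0.1971]
orientation: [-179.9, -0.1, -44.8]
force: [1.1, -0.1, -0.2]
opening: 0.0436
gripper_force: 0.0
```

>>> carry_out --deltas '[[[0, 0, 0, 0, 0], [0, 0, 0, 0, 0]]]'

```text
clock: 13.1
tool_pos: [0.5223, -0.1587, 0.1949]
orientation: [-179.9, -0.0, -44.8]
force: [-0.5, 0.3, -0.4]
opening: 0.0438
gripper_force: 0.0
```

```bash
python3 st.py; python3 - <<'E'
from h import *
w=ctrl.snapshot("wrist");p=proj(w,np.array([.522,-.159,.08])).astype(int);o=p-[55,55]
np.save("pics/w6.npy",w,allow_pickle=True);print(o)
cv2.imwrite("pics/w6.png",cv2.resize(w["color"][o[1]:o[1]+110,o[0]:o[0]+110,::-1],None,fx=5,fy=5,interpolation=cv2.INTER_CUBIC))
E
```

```text
clock 13.1
tool_pos [ 0.5223 -0.1587  0.1949]
orientation [-1.799185e+02 -4.350000e-02 -4.483340e+01]
force [-0.5029  0.3062 -0.4177]
moment [-0.078   0.1236  0.0147]
opening 0.04378170297239291
gripper_force 0.0
[201 128]
```

View pics/w6.png

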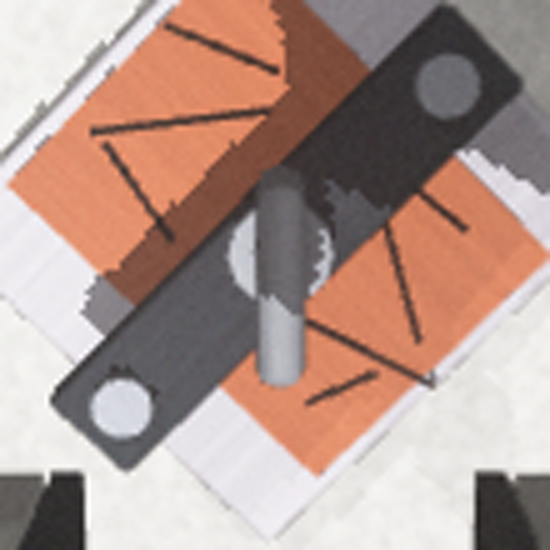

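The tab, from (281,180) to (281,375) in the crop, is upright in the tool frame and at 45° to the bar, backed off anticlockwise. The plate is in place and the gripper is clear, so I'm handing in.

```bash
python3 -c "
from plant import ctrl;print(ctrl.close_job())"
```

```text
the job is handed in; nothing more can be done
None
```

The plate clamp's thumbscrew was turned clockwise until it bottomed, backed off about 45° and released; the empty clamp was left alone, and the job was handed in at about 13 s of the 37 s allowed (the judge's result was not shown).

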